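# Clip the lid onto the chocolate warmer

## Task

Put the steel lid on the chocolate warmer: with the lid tilted, tuck its tongue under the fixed lip of the warmer, then lower the other end and press it down past the sprung roller until it snaps home and the lid lies flat on the rim between its guides. Do not force it, leave the things around it where they are, and let go of the lid at the end.

Things in the scene. Friction and masses are not known exactly. Their poses are not given: they have to be found in the camera images.
- lid: Loose flat steel lid, 176 (its x) by 150 (its y) mm, 5 mm thick, about 0.4 kg, starting flat on the worktop, handle up. Origin: centre of the plate's underside; z up. In the middle of its -x edge a flat tongue 60 mm wide, 5 mm thick sticks out 16 mm; the +x edge is plain. Black bridge handle on top, its bar along y.
- handle (a point): Centre of the lid's handle bar, 37 mm above the lid's underside over its origin. The bar is 14 mm thick (lid x), 16 mm high, 100 mm long (lid y), with a post under each end; 76 mm of it is free underneath, 24 mm above the plate. Axes as the lid's.
- tongue (a point): Middle of the lower edge of the tongue's tip, 104 mm from the lid's origin along its -x. Axes as the lid's.
- warmer: Fixed white countertop warmer with an open steel pan, 270 (x) by 210 (y) mm, flat rim 100 mm above the worktop. Origin on the worktop, 12 mm to -x of the pan's centre; z up. Steel lip on its -x end (towards the robot), sprung roller on its +x end. Two guide ears, 20 mm long, 22 mm high, stand either side of the lid's place, 155 mm apart (clear width), 65 mm to +x of the seat.
- seat (a point): Point on the warmer where the lid's origin belongs, at rim height over the pan's centre; the seated lid has the warmer's axes, tongue to -x. The pan opening is 140 (x) by 116 (y) mm.
- lip (a point): Middle of the lower front edge of the warmer's lip, 92 mm to -x of the seat, 12 mm above the rim. The slot under it is 12 mm high, 14 mm deep (to a back wall), 68 mm wide between cheeks, open towards +x; the seated tongue reaches 12 mm into it. The lip is 6 mm thick, 100 mm wide (its top 18 mm above the rim).
- catch (a joint): Slide of the sprung roller at the warmer's +x end, m: 0 at rest, grows as it is pushed outward (+x) to at most 0.012. The free-turning roller (16 mm diameter, 34 mm long in y, axis 91 mm to +x of the seat, 13 mm above the rim) overhangs the seated lid's edge by 5 mm: that edge must be pressed past it from above with about 6 to 10 N.
- bowl: Bystander: small steel bowl, 110 mm wide, 50 mm high; origin under its centre.
- jar: Bystander: glass jar, 70 mm wide, 90 mm high; origin under its centre.
- mould: Bystander: clear plastic chocolate mould, 120 (x) by 60 (y) by 22 mm, lying flat between lid and warmer; origin under its centre.
Not all that is in view belongs to the job. What is shaped like the lid but blue is not meant.

How it is judged:
By the outcome, as a careful person would: the job done as asked, in the order asked, and still so for the second after the job is handed in, with the robot touching nothing.
It also fails if it takes over 58 s, if anything falls off the work surface, if the arm or the gripper's body presses on something with over 40 N, if the wrist force passes 120 N, or if a joint passes its speed limit or range.

## Robot

A 6-joint arm with a two-finger parallel gripper is mounted at the origin on the work surface. World frame = base frame: x ahead of the robot, y to its left, z up, the work surface at z = 0. Lengths are in m, angles in rad, forces in N, time in s.
With the tool pointing down it reaches from about 0.425 to 0.95 m from the base axis. Payload 3.5 kg.
Tool frame: the origin (TCP) lies between the finger pads; the fingertips stand 19 mm ahead of it and the grasp point (between the pads) is the TCP; z points along the fingers, y is the line along which they close (so a half turn about z gives the same grasp; the last joint's range is limited). The gripper opens to 85 mm and grips with 20 to 120 N. Pads are 22 mm wide; open, the fingers measure 114 mm over their backs; the gripper's body (76 mm by 85 mm) begins 54 mm behind the grasp point. The pads swing forward as they close: fully open they stand 13 mm farther back than shut.
Start: joints at [1.186, 0.286, 1.577, -0, 1.279, -0.15], TCP at [0.157, 0.656, 0.25] pointing down, gripper open.
Joint ranges: [-2.77, 2.77], [-0.9, 2.22], [0.21, 2.48], [-1.53, 4.67], [0.24, 2.81], [-2.84, 2.84]. Speed limits (rad/s): [2.79, 2.79, 3.14, 3.14, 3.14, 3.14].

## Interface

Orientations are given as a unit quaternion [x, y, z, w].
In Python, from plant import monitor, eyes, ctrl gives the robot as it stands.
- The arm moves only by the shell command python3 -m handwheel 'ROWS' [FORCE]. ROWS is JSON, a list of rows, each a list of 7 numbers: the shift along the tool's x, y, z in units of 40 cm (1.0 is 40 cm), then the turn, a rotation vector about the tool's x, y, z in units of pi rad (1.0 is pi rad), then the opening, from -1 (shut) to 1 (fully open). A call has 1 to 12 rows; each row is the pose to reach, as a shift and turn from the pose commanded when the call began, along the tool's axes at that moment, turning the shorter way round; what a row does not reach only later rows make up. A row lasts 1/8 s, in which the tool goes at most 62.5 mm and 10.7 degrees, less where a joint would pass 70% of its speed; a pose out of reach is approached as far as the arm can. A call with a number of a shift or a turn outside -1 to 1 is refused whole. A call with a gripper value outside its range is refused whole. The fingers move at their own pace and stop on an object; FORCE is the grip in N (left out, the last holds). Time passes only in rows, so rows that repeat a pose let the fingers close. It gives the time, the measured TCP pose, the force, the opening and the grip force at its end, in the units of the state.
- monitor.get_state(): the state, without advancing time (a new reading comes with each control period).
- eyes.read_camera(name): name is "scene" or "top" or "wrist"; returns the picture (420x560x3 uint8, red, green, blue); there is no depth.
- eyes.camera_params(name): a dict with "K" (3x3 intrinsics, pixels), "k1" (the pictures are not rectified: a ray, as slopes to the right and down, at radius r is drawn at 1 + k1 r^2 times it, then the intrinsics apply), "R" (3x3) and "t" (3): a world point X has camera coordinates R X + t. Camera axes: x right, y down, z forward; pixel columns grow to the right and rows downward; lengths in m; the calibration is good to about 2 mm. A picture is of the moment at which its call begins: read the wrist's pose just before it. camera_params takes no time and is no camera call; for the wrist camera it gives the pose at the moment of the call.
- ctrl.sign_off(): hands the job in; it is judged then, once.
The state is a dict: "time": time; "qpos": joint angles; "dq": joint speeds; "joint_efforts": joint torques, N m; "eef_pos": TCP position; "tcp_rot": TCP orientation; "contact_force": force on the tool from outside, world axes, zero at the start; "wrist_torque": the same for the moment, N m; "opening": opening from 0.0 (shut) to 1.0 (fully open); "finger_force": force on a finger pad.
Only numpy, scipy, OpenCV 4.12 (cv2) and the standard library are available. Lean on these libraries where they do the work, as an engineer would, in place of code of your own. Each camera call takes 0.05 s, during which the arm holds its last target. There are 200 camera calls.

## Working session

There is one attempt and no reset: what is moved stays moved. The work goes in short steps, Python scripts to look and compute and a shell command to move; the robot and the scene stay as the last step left them, time stands still between calls to the robot, and variables do not carry over. Pictures are saved under pics/ and viewed, at most 12 in all, crops included, and the job is handed in when it is done.

```bash
mkdir -p pics; ls
cat > h.py <<'E'
import numpy as np, cv2, json
from scipy.spatial.transform import Rotation as Ro
from plant import monitor, eyes, ctrl
def snap(n,f):
    im=eyes.read_camera(n); cv2.imwrite('pics/'+f,im[:,:,::-1]); return im
def dist(p): # camera params -> opencv
    return np.array(p['K'],float),np.array([p['k1'],0,0,0],float)
def world(n,uv,z,p=None):
    p=p or eyes.camera_params(n); K,d=dist(p); R=np.array(p['R']);t=np.array(p['t'])
    q=cv2.undistortPoints(np.array(uv,float).reshape(-1,1,2),K,d).reshape(-1,2)
    C=-R.T@t; D=np.c_[q,np.ones(len(q))]@R
    return C+D*((z-C[2])/D[:,2])[:,None]
def proj(n,X,p=None):
    p=p or eyes.camera_params(n); K,d=dist(p); R=np.array(p['R'])
    return cv2.projectPoints(np.array(X,float).reshape(-1,1,3),cv2.Rodrigues(R)[0],np.array(p['t'],float),K,d)[0].reshape(-1,2)
E
python3 - <<'E'
from h import *
np.set_printoptions(precision=4,suppress=True)
s=monitor.get_state();print(s)
a=snap('scene','s0.png');b=snap('top','t0.png')
for n in('scene','top','wrist'):print(n,eyes.camera_params(n))
E
```

```text
pics
{'time': 0.0, 'qpos': array([ 1.186 ,  0.2872,  1.5782,  0.    ,  1.2786, -0.15  ]), 'dq': array([ 0.0007,  0.    ,  0.0005, -0.0012, -0.0011,  0.001 ]), 'joint_efforts': array([ -0.0007, -40.5996, -29.2615,  -0.0002,   0.0059,  -0.    ]), 'eef_pos': array([0.1568, 0.6559, 0.2489]), 'tcp_rot': array([ 0.1171,  0.9931, -0.0012, -0.0003]), 'contact_force': array([-1.0259,  0.2616, -0.2246]), 'wrist_torque': array([0.0373, 0.0211, 0.01  ]), 'finger_force': 0.0, 'opening': 1.0003421942074648}
scene {'K': array([[515.4049,   0.    , 283.5065],
       [  0.    , 515.4049, 210.4897],
       [  0.    ,   0.    ,   1.    ]]), 'k1': -0.15158227495391802, 'R': array([[-0.7572,  0.6529, -0.0158],
       [ 0.5287,  0.5986, -0.6019],
       [-0.3835, -0.4641, -0.7984]]), 't': array([ 0.4891, -0.1296,  1.6692])}
top {'K': array([[432.5171,   0.    , 281.9406],
       [  0.    , 432.5171, 205.8719],
       [  0.    ,   0.    ,   1.    ]]), 'k1': -0.06825053859995074, 'R': array([[ 0.0192, -0.9995,  0.0253],
       [-0.9953, -0.0215, -0.0942],
       [ 0.0947, -0.0233, -0.9952]]), 't': array([-0.1599,  0.536 ,  1.3521])}
wrist {'K': array([[313.8042,   0.    , 282.4975],
       [  0.    , 313.8042, 212.2381],
       [  0.    ,   0.    ,   1.    ]]), 'k1': -0.05809653976420942, 'R': array([[ 0.2319,  0.9727, -0.0018],
       [ 0.923 , -0.2195,  0.316 ],
       [ 0.307 , -0.075 , -0.9487]]), 't': array([-0.6739, -0.0417,  0.3805])}
```

View pics/t0.png

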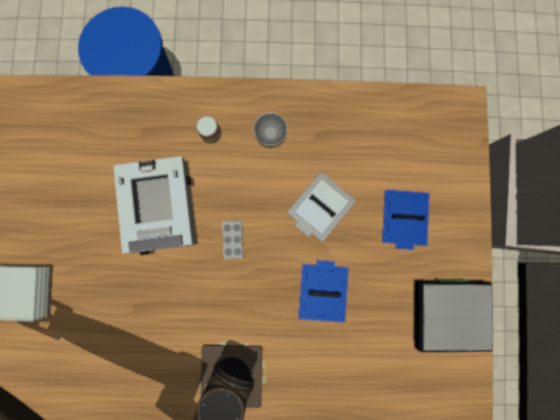

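View pics/s0.png

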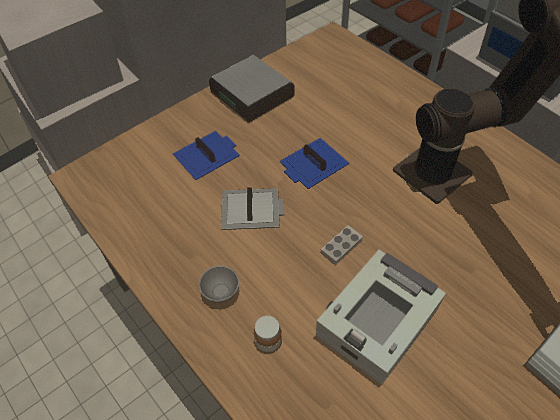

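Candidates for the lid: the grey-silver plate at top (322,205) and scene (251,208), the blue one at top (406,217), and the blue one at top (325,293). By the description it is the grey plate. The warmer is at top (153,205), and the mould is at (233,240). I'll check the grey plate in a close crop.

Run:
```python
import cv2
a=cv2.imread('pics/t0.png')
l=cv2.resize(a[160:260,275:375],(600,600),interpolation=cv2.INTER_CUBIC)
cv2.imwrite('pics/crop0.png',l)
```

```text
(no output)
```

View pics/crop0.png

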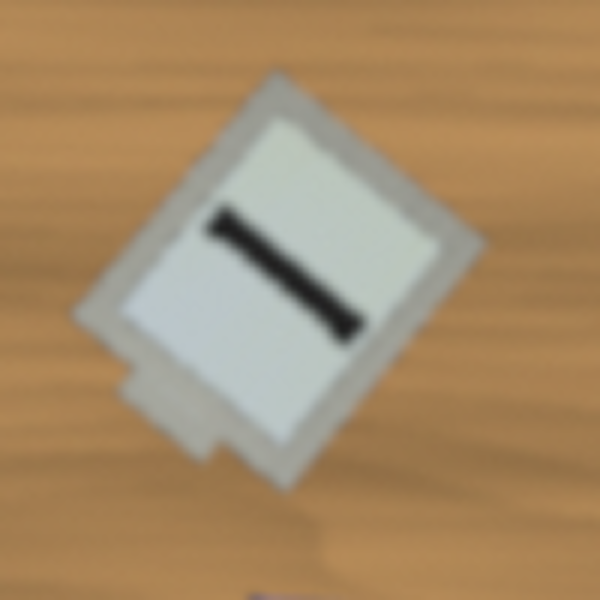

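The crop confirms the silver lid with a black handle: corners at crop (278,70), (487,243), (287,490), (73,313), with the tongue to the lower left. Next I'll fit rough poses.

```bash
cat >> h.py <<'E'
from scipy.optimize import least_squares
def fit(n,P,uv,z,x0,p=None):
    """pose x,y,yaw of planar-standing body with model points P (n,3), at base height z"""
    p=p or eyes.camera_params(n);P=np.array(P,float);uv=np.array(uv,float)
    def W(v): return P@Ro.from_euler('z',v[2]).as_matrix().T+[v[0],v[1],z]
    r=least_squares(lambda v:(proj(n,W(v),p)-uv).ravel(),x0,loss='soft_l1')
    return r.x,(proj(n,W(r.x),p)-uv)
LID=[[.088,.075,.005],[.088,-.075,.005],[-.088,-.075,.005],[-.088,.075,.005],[-.104,.03,.005],[-.104,-.03,.005]]
E
python3 - <<'E'
from h import *
np.set_printoptions(precision=4,suppress=True)
uv=np.array([[278,70],[487,243],[287,490],[73,313],[120,390],[205,462]])/6+[275,160]-.4
print(world('top',uv,.005))
c=world('top',uv[:4],.005).mean(0)
print(fit('top',LID,uv,0,[c[0],c[1],.8]))
w=world('top',[[114,164],[186,156],[194,242],[122,252]],.1);print(w,w.mean(0))
print(world('top',[[233,240],[271,129],[207,127]],.03))
p=eyes.camera_params('wrist');s=monitor.get_state();R=Ro.from_quat(s['tcp_rot']).as_matrix()
print('cam in tool',R.T@(-np.array(p['R']).T@p['t']-s['eef_pos']),'\n',p['R']@R, '\nR',R)
E
```

```text
[[ 0.658  -0.2751  0.005 ]
 [ 0.5655 -0.3903  0.005 ]
 [ 0.4294 -0.2824  0.005 ]
 [ 0.5225 -0.1655  0.005 ]
 [ 0.4814 -0.1915  0.005 ]
 [ 0.4436 -0.238   0.005 ]]
(array([ 0.5439, -0.2788, -0.6729]), array([[-0.0256, -0.4422],
       [ 0.6116, -0.1303],
       [ 0.0567,  0.3476],
       [-0.0649,  0.2102],
       [-0.3282,  0.0528],
       [-0.167 , -0.0733]]))
[[0.6495 0.3679 0.1   ]
 [0.6787 0.1483 0.1   ]
 [0.418  0.1138 0.1   ]
 [0.3833 0.3289 0.1   ]] [0.5324 0.2397 0.1   ]
[[ 0.4275  0.0034  0.03  ]
 [ 0.7885 -0.1086  0.03  ]
 [ 0.7903  0.0988  0.03  ]]
cam in tool [ 0.0811 -0.0002 -0.1238] 
 [[ 0.0008  1.     -0.0003]
 [-0.9486  0.0006 -0.3163]
 [-0.3163  0.0005  0.9486]] 
R [[-0.9726  0.2326 -0.0008]
 [ 0.2326  0.9726 -0.002 ]
 [ 0.0003 -0.0021 -1.    ]]
```

```bash
python3 -m handwheel '[[-0.98,-0.79,-0.2,0,0,0,1],[-0.98,-0.79,-0.2,0,0,0,1],[-0.98,-0.79,-0.2,0,0,0,1],[-0.98,-0.79,-0.2,0,0,0,1],[-0.98,-0.79,-0.2,0,0,0,1],[-0.98,-0.79,-0.2,0,0,0,1],[-0.98,-0.79,-0.2,0,0,0,1],[-0.98,-0.79,-0.2,0,0,0,1],[-0.98,-0.79,-0.2,0,0,0,1],[-0.98,-0.79,-0.2,0,0,0,1],[-0.98,-0.79,-0.2,0,0,0,1],[-0.98,-0.79,-0.2,0,0,0,1]]'
python3 - <<'E'
from h import *
p=eyes.camera_params('wrist'); im=snap('wrist','w1.png'); np.save('w1.npy',p,allow_pickle=True)
cv2.imwrite('pics/w1b.png',cv2.resize(im[:,:,::-1],(800,600),interpolation=cv2.INTER_CUBIC))
E
```

```text
time: 1.6
eef_pos: [0.4638, 0.2591, 0.3299]
tcp_rot: [0.116, 0.993, -0.0, -0.0]
contact_force: [0.1, -1.2, -0.4]
opening: 1.001
finger_force: 0.0
```

View pics/w1b.png

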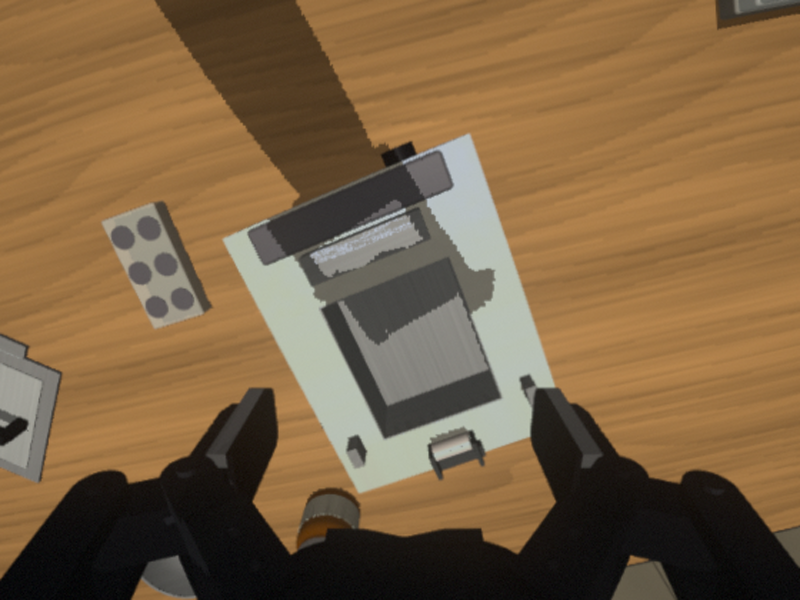

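The wrist view (800x600) shows the warmer. Its pan opening corners are at (322,308), (452,258), (500,397), (385,437), its rim corners at (224,239), (469,134), (360,492), and the lip front edge runs (262,263) to (453,187). The roller is at (455,447).

Run:
```python
from h import *
np.set_printoptions(precision=4,suppress=True)
p=np.load('w1.npy',allow_pickle=True).item()
P=[[-70,-58,0],[-70,58,0],[70,58,0],[70,-58,0],[-147,-105,0],[-147,105,0],[123,-105,0],[-92,-50,18],[-92,50,18]]
uv=(np.array([[322,308],[452,258],[500,397],[385,437],[224,239],[469,134],[360,492],[262,263],[453,187]])+.5)/1.4286-.5
v,r=fit('wrist',np.array(P)/1000,uv,.1,[.54,.24,.14],p);print(v,'\n',r)
im=cv2.cvtColor(cv2.imread('pics/w1.png'),cv2.COLOR_BGR2GRAY)
u2=uv.astype(np.float32).reshape(-1,1,2).copy();cv2.cornerSubPix(im,u2,(4,4),(-1,-1),(3,50,.01));print((u2.reshape(-1,2)-uv))
v,r=fit('wrist',np.array(P)/1000,u2.reshape(-1,2),.1,v,p);print(v,'\n',r)
# top check
wt=fit('top',np.array(P)[[4,5,6]]/1000,np.array([[122,252],[194,242],[0,0]])*0+[[122,252],[194,242],[186,156]],.1,v)
E=v[:2];R=Ro.from_euler('z',v[2]).as_matrix()
Q=np.array([[-147,105,0],[-147,-105,0],[123,-105,0],[123,105,0]])/1000@R.T+[v[0],v[1],.1]
print(proj('top',Q))
K=np.array([[91,-17,13],[91,17,13],[55,-77.5,22],[75,-77.5,22],[55,77.5,22]])/1000@R.T+[v[0],v[1],.1]
print((proj('wrist',K,p)+.5)*1.4286)
```

```text
[0.5432 0.2494 0.1499] 
 [[ -2.4563  -3.5745]
 [ -1.8111  -4.3652]
 [  1.8805  -1.6389]
 [ -1.1296  -0.8077]
 [  0.7137   0.018 ]
 [  2.7349   0.4491]
 [  0.0978   0.8427]
 [ 34.691   13.0508]
 [-14.9158  32.7993]]
[[-1.1758  0.5342]
 [-2.6759 -1.2891]
 [ 0.8323  0.3402]
 [-0.7386  1.0543]
 [-1.436  -1.0186]
 [-0.0657 -1.0485]
 [ 0.     -0.    ]
 [ 1.5314  1.7154]
 [ 0.3339 -0.7279]]
[0.542  0.2487 0.1539] 
 [[ -2.2862  -4.6449]
 [ -0.2708  -4.0266]
 [  0.4923  -2.8798]
 [ -0.8843  -2.4269]
 [  0.9311   0.7149]
 [  1.2595   0.3383]
 [ -0.1869   0.3937]
 [ 31.9983  10.757 ]
 [-16.5409  32.56  ]]
[[121.6033 252.8827]
 [191.0475 243.6952]
 [180.9482 155.6035]
 [112.858  164.6714]]
[[433.4307 447.7864]
 [468.9574 435.6719]
 [354.9257 443.9129]
 [364.1609 461.4023]
 [524.4429 384.6327]]
```

Run:
```python
from h import *
np.set_printoptions(precision=4,suppress=True)
p=np.load('w1.npy',allow_pickle=True).item()
P=np.array([[-70,-58,0],[-70,58,0],[70,58,0],[70,-58,0],[-147,-105,0],[-147,105,0],[123,-105,0]])/1000
uv=(np.array([[322,308],[452,258],[500,397],[385,437],[224,239],[469,134],[360,492]])+.5)/1.4286-.5
a,r=fit('wrist',P[:4],uv[:4],.1,[.54,.24,.14],p);print(a,r)
b,r=fit('wrist',P[4:],uv[4:],.1,[.54,.24,.14],p);print(b,r)
im=cv2.imread('pics/w1.png');x0,y0,S=145,85,3.5
c=cv2.resize(im[y0:y0+170,x0:x0+225],None,fx=S,fy=S,interpolation=cv2.INTER_CUBIC)
M=np.array([[-70,-58,0],[-70,58,0],[70,58,0],[70,-58,0],[-92,-50,18],[-92,50,18],[-92,-50,12],[-92,50,12],[-147,-105,0],[-147,105,0],[91,-17,13],[91,17,13]])/1000
for v,col in((a,(0,0,255)),):
    W=M@Ro.from_euler('z',v[2]).as_matrix().T+[v[0],v[1],.1]
    for q in proj('wrist',W,p):cv2.circle(c,tuple(int(round(t)) for t in (q+.5-[x0,y0])*S),4,col,1)
cv2.imwrite('pics/c1.png',c);print(c.shape)
```

```text
[0.5474 0.2501 0.1447] [[-0.7199 -0.7324]
 [-0.1061 -0.8221]
 [ 2.7148  1.3723]
 [-0.193   1.6411]]
[0.5422 0.2485 0.1559] [[-0.7247  0.2377]
 [ 0.7289 -0.4707]
 [-0.0671  0.6364]]
(595, 788, 3)
```

View pics/c1.png

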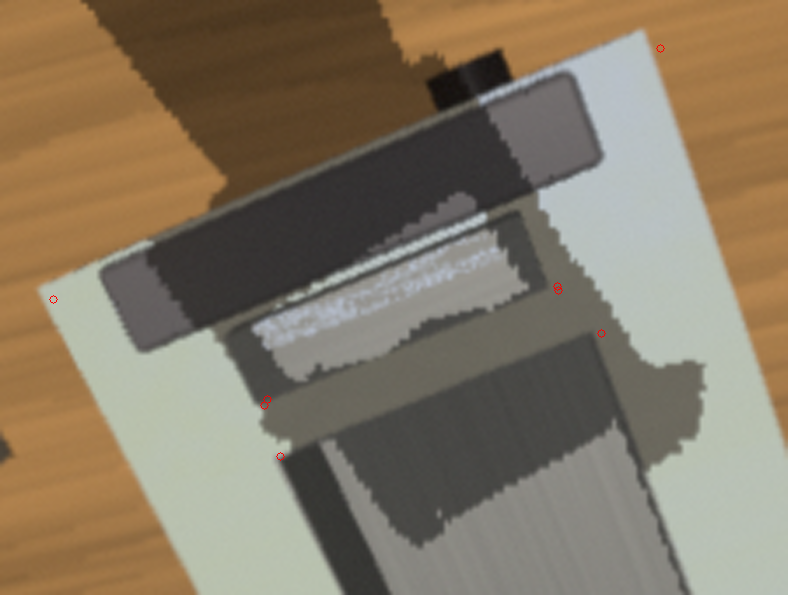

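The crop shows the lip's front edge at about (258,405) to (547,285), the pan's near corners at (278,458) and (593,337), and the rim corners at (38,288) and (642,30). I'll refit with a free 6-DoF pose.

Run:
```python
from h import *
np.set_printoptions(precision=4,suppress=True)
p=np.load('w1.npy',allow_pickle=True).item()
P=np.array([[-70,-58,0],[-70,58,0],[70,58,0],[70,-58,0],[-147,-105,0],[-147,105,0],[123,-105,0],[-92,-50,18],[-92,50,18]])/1000
uv=(np.array([[322,308],[452,258],[500,397],[385,437],[224,239],[469,134],[360,492],[0,0],[0,0]])+.5)/1.4286-.5
c=np.array([[278,458],[593,337],[38,288],[642,30],[258,405],[547,285]])/3.5+[145,85]-.5
uv[[0,1,4,5,7,8]]=c
def W(v): return P@Ro.from_euler('zyx',v[2:5]).as_matrix().T+[v[0],v[1],v[5]]
for lock in (1,0):
    f=lambda v:np.r_[(proj('wrist',W(v),p)-uv).ravel(), np.r_[v[3:5]/.006,(v[5]-.1)/.002]*(1 if not lock else 1e3)]
    r=least_squares(f,[.54,.25,.15,0,0,.1],loss='soft_l1',x_scale=[.01,.01,.01,.01,.01,.01]);print(r.x);print((proj('wrist',W(r.x),p)-uv))
```

```text
[0.5452 0.2483 0.1556 0.     0.     0.1   ]
[[-1.7399 -1.3277]
 [-0.5357 -2.905 ]
 [ 1.4722 -0.401 ]
 [-1.2101  0.7305]
 [ 1.31    3.0824]
 [ 1.3419  3.0021]
 [ 0.3282  2.2889]
 [-1.0279 -0.868 ]
 [ 0.0629 -0.3577]]
[0.5454 0.2482 0.1552 0.005  0.0009 0.0994]
[[-1.6938 -1.3147]
 [-0.5583 -2.7729]
 [ 1.2754 -0.5913]
 [-1.2361  0.3672]
 [ 1.3527  3.1645]
 [ 1.4046  3.192 ]
 [ 0.3395  1.6802]
 [-0.9749 -0.7294]
 [ 0.0625 -0.1158]]
```

```bash
python3 -m handwheel '[[-0.4,-0.99,0.1,0,0,0.64,1],[-0.4,-0.99,0.1,0,0,0.64,1],[-0.4,-0.99,0.1,0,0,0.64,1],[-0.4,-0.99,0.1,0,0,0.64,1],[-0.4,-0.99,0.1,0,0,0.64,1],[-0.4,-0.99,0.1,0,0,0.64,1],[-0.4,-0.99,0.1,0,0,0.64,1],[-0.4,-0.99,0.1,0,0,0.64,1],[-0.4,-0.99,0.1,0,0,0.64,1],[-0.4,-0.99,0.1,0,0,0.64,1],[-0.4,-0.99,0.1,0,0,0.64,1],[-0.4,-0.99,0.1,0,0,0.64,1]]'
cat >> h.py <<'E'
def rel(pos,rotm):
    """row numbers from measured pose to target"""
    s=monitor.get_state();R=Ro.from_quat(s['tcp_rot']).as_matrix()
    return np.round(np.r_[R.T@(np.array(pos)-s['eef_pos'])/.4, Ro.from_matrix(R.T@rotm).as_rotvec()/np.pi],4)
def toolrot(yaw,tilt):
    """tool y = lid x, tool x = lid y, z = -lid z ; tilt raises lid +x"""
    L=Ro.from_euler('z',yaw).as_matrix()@Ro.from_euler('y',-tilt).as_matrix()
    return L@np.array([[0,1,0],[1,0,0],[0,0,-1.]])
E
python3 - <<'E'
from h import *
np.set_printoptions(precision=4,suppress=True)
p=eyes.camera_params('wrist');np.save('w2.npy',p,allow_pickle=True);im=snap('wrist','w2.png')
cv2.imwrite('pics/w2b.png',cv2.resize(im[:,:,::-1],(800,600),interpolation=cv2.INTER_CUBIC))
print(monitor.get_state()['qpos'],rel([.5439,-.2788,.2],toolrot(-.673,0)))
L=np.array(LID)@Ro.from_euler('z',-.673).as_matrix().T+[.5439,-.2788,0]
print((proj('wrist',L,p)+.5)*1.4286)
E
```

```text
time: 3.15
eef_pos: [0.5284, -0.1636, 0.2902]
tcp_rot: [0.901, 0.435, -0.0, -0.0]
contact_force: [0.2, 1.3, -0.2]
opening: 1.002
finger_force: 0.0
[-0.484  -0.0122  1.835   0.      1.3189  0.1872] [-0.2011  0.2094  0.2257 -0.      0.      0.0006]
[[587.2441 254.4327]
 [568.4113 396.0291]
 [399.6289 396.61  ]
 [399.4101 253.6339]
 [382.7732 299.8385]
 [383.5741 356.9537]]
```

View pics/w2b.png

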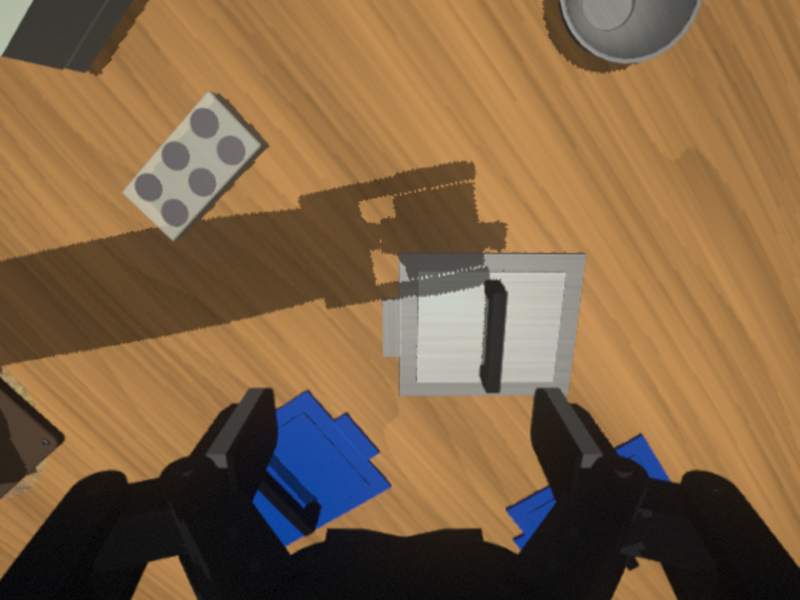

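The wrist view matches the prediction to about 2 px: lid corners at (585,254), (569,395), (400,396), (400,254), tongue at (384,300) to (384,356), bar at (494,337). Now I'll grasp it.

```bash
python3 -m handwheel '[[-0.2,0.208,0.3,0,0,0,1],[-0.2,0.208,0.3,0,0,0,1],[-0.2,0.208,0.3,0,0,0,1],[-0.2,0.208,0.4,0,0,0,1],[-0.2,0.208,0.5,0,0,0,1],[-0.2,0.208,0.57,0,0,0,1],[-0.2,0.208,0.61,0,0,0,1],[-0.2,0.208,0.632,0,0,0,1],[-0.2,0.208,0.632,0,0,0,1],[-0.2,0.208,0.632,0,0,0,1]]' 60; python3 -m handwheel '[[0,0,0,0,0,0,0],[0,0,0,0,0,0,-0.4],[0,0,0,0,0,0,-0.8],[0,0,0,0,0,0,-1],[0,0,0,0,0,0,-1],[0,0,0,0,0,0,-1],[0,0,0,0,0,0,-1],[0,0,0,0,0,0,-1]]' 80; python3 -c "
from h import *
print(rel([.5439,-.2788,.037],toolrot(-.673,0)))"
```

```text
time: 4.45
eef_pos: [0.5441, -0.2794, 0.0389]
tcp_rot: [0.901, 0.433, 0.001, 0.001]
contact_force: [0.6, 0.2, 1.6]
opening: 0.996
finger_force: 0.0
time: 5.45
eef_pos: [0.5433, -0.2789, 0.0378]
tcp_rot: [0.901, 0.433, -0.0, 0.0]
contact_force: [-0.4, 1.3, 4.6]
opening: 0.148
finger_force: 80.7
[ 0.0011  0.0011  0.002   0.      0.     -0.0005]
```

```bash
cat >> h.py <<'E'
SEAT=np.array([.5454,.2483,.1]);YAW=.155;H=.0378
def target(tx,ty,tz,tilt_deg,H=H):
    """row to bring tongue tip (lower edge) to warmer-frame (tx,ty,tz) rel. to seat, m"""
    a=np.radians(tilt_deg);Z=Ro.from_euler('z',YAW).as_matrix()
    g=Ro.from_euler('y',-a).as_matrix()@np.array([.104,0,H])
    pos=SEAT+Z@(np.array([tx,ty,tz])+g)
    return pos,rel(pos,toolrot(YAW,a))
def where(H=H):
    s=monitor.get_state();R=Ro.from_quat(s['tcp_rot']).as_matrix()
    L=Ro.from_euler('z',-YAW).as_matrix()@R@np.array([[0,1,0],[1,0,0],[0,0,-1.]]).T
    tip=Ro.from_euler('z',-YAW).as_matrix()@(s['eef_pos']-SEAT)-L@np.array([.104,0,H])
    return np.round(tip*1000,1),np.round(Ro.from_matrix(L).as_euler('zyx',degrees=True),2),np.round(s['contact_force'],1),np.round(s['wrist_torque'],2)
E
python3 -m handwheel '[[0,0,-0.1,0,0,0,-1],[0,0,-0.2,0,0,0,-1],[0,0,-0.35,0,0,0,-1],[0,0,-0.5,0,0,0,-1],[0,0,-0.6,0,0,0,-1],[0.1,-0.08,-0.62,0,0,0,-1],[0.25,-0.2,-0.62,0,0,0,-1],[0.4,-0.32,-0.62,0,0,0,-1],[0.5,-0.4,-0.62,0,0,0,-1],[0.55,-0.44,-0.62,0,0,0,-1],[0.55,-0.44,-0.62,0,0,0,-1]]'; python3 -c "
from h import *
print(target(-.07,0,.12,17),where())"
```

```text
time: 6.82
eef_pos: [0.542, 0.0059, 0.2831]
tcp_rot: [0.9, 0.435, -0.001, -0.001]
contact_force: [-0.1, -0.7, -4.6]
opening: 0.149
finger_force: 79.6
(array([0.56358341, 0.25114122, 0.28655498]), array([ 0.514 , -0.3384, -0.008 , -0.0902,  0.0388, -0.2606])) (array([-111.4, -162.5,  145.7]), array([-47.26,   0.18,   0.1 ]), array([-0.1, -0.7, -4.6]), array([-0.05, -0.03,  0.02]))
```

```bash
python3 -m handwheel '[[0.1,-0.07,-0.008,-0.018,0.008,-0.052,-1],[0.2,-0.14,-0.008,-0.036,0.016,-0.104,-1],[0.3,-0.2,-0.008,-0.054,0.023,-0.156,-1],[0.4,-0.27,-0.008,-0.072,0.031,-0.208,-1],[0.47,-0.31,-0.008,-0.09,0.039,-0.2606,-1],[0.514,-0.338,-0.008,-0.0902,0.0388,-0.2606,-1],[0.514,-0.338,-0.008,-0.0902,0.0388,-0.2606,-1],[0.514,-0.338,-0.008,-0.0902,0.0388,-0.2606,-1],[0.514,-0.338,-0.008,-0.0902,0.0388,-0.2606,-1]]'
python3 - <<'E'
from h import *
print(where()); print(target(-.082,0,.02,17))
p=eyes.camera_params('wrist');np.save('w3.npy',p,allow_pickle=True);im=snap('wrist','w3.png')
cv2.imwrite('pics/w3b.png',cv2.resize(im[:,:,::-1],(800,600),interpolation=cv2.INTER_CUBIC))
E
```

```text
time: 7.95
eef_pos: [0.5661, 0.2467, 0.2881]
tcp_rot: [0.645, 0.749, 0.112, 0.098]
contact_force: [0.1, -0.1, -3.4]
opening: 0.144
finger_force: 79.7
(array([-68.1,  -4.4, 121.4]), array([ -0.38, -17.12,  -0.24]), array([ 0.1, -0.1, -3.4]), array([-0.04,  0.37,  0.01]))
(array([0.55172727, 0.24928866, 0.18655498]), array([ 0.0123, -0.1078,  0.2325,  0.0006,  0.0013, -0.0017]))
```

View pics/w3b.png

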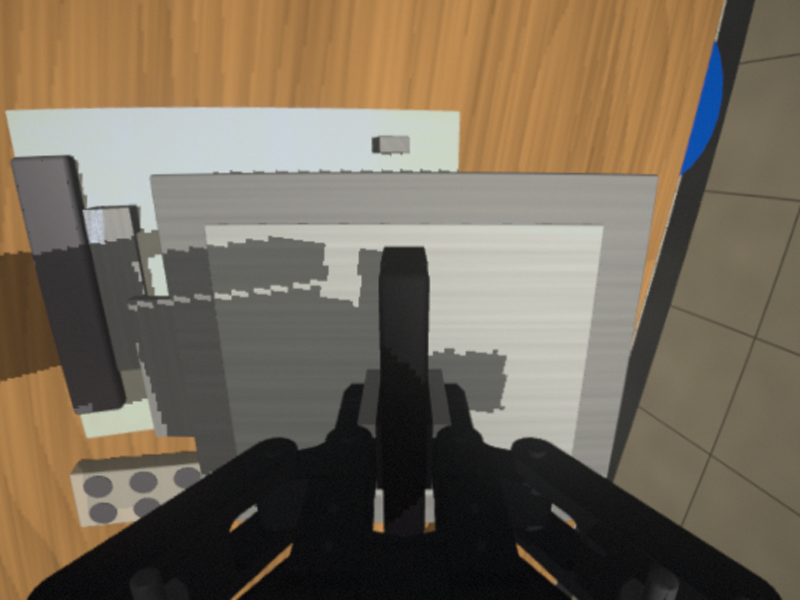

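The view shows the lid's +y corners at (151,175) and (657,175), the tongue corner at (128,298), the warmer's +y rim corners at (8,110) and (460,111), an ear at (390,144), and the lip's front +y corner at about (138,206). I'll compare these with predictions.

Run:
```python
from h import *
np.set_printoptions(precision=2,suppress=True)
p=np.load('w3.npy',allow_pickle=True).item();s=monitor.get_state();print(where(),s['dq'])
R=Ro.from_quat(s['tcp_rot']).as_matrix();L=R@np.array([[0,1,0],[1,0,0],[0,0,-1.]])
M=np.array([[88,75,5],[-88,75,5],[-104,30,5],[-104,-30,5],[-88,75,0]])/1000-[0,0,H]
print('lid',(proj('wrist',M@L.T+s['eef_pos'],p)+.5)*1.4286-.5)
Z=Ro.from_euler('z',YAW).as_matrix()
Q=np.array([[-147,105,0],[123,105,0],[-92,50,18],[-92,50,12],[-92,-50,18],[55,77.5,22],[75,77.5,22],[-147,-105,0]])/1000
print('warmer',(proj('wrist',Q@Z.T+SEAT,p)+.5)*1.4286-.5)
im=cv2.imread('pics/w3.png')
c1=cv2.resize(im[60:310,0:130],None,fx=2.4,fy=2.4,interpolation=cv2.INTER_CUBIC);c2=cv2.resize(im[60:160,220:390],None,fx=2.4,fy=2.4,interpolation=cv2.INTER_CUBIC)
o=np.zeros((600,730,3),np.uint8);o[:,:312]=c1;o[:240,320:728]=c2;cv2.imwrite('pics/c3.png',o)
```

```text
(array([-68. ,  -4.3, 121.6]), array([ -0.38, -17.14,  -0.24]), array([ 0. ,  0. , -4.6]), array([-0.06,  0.28, -0.04])) [ 0. -0. -0.  0. -0.  0.]
lid [[659.84 176.06]
 [148.08 175.63]
 [126.94 300.24]
 [155.57 436.58]
 [155.59 174.95]]
warmer [[ 12.35 109.6 ]
 [464.22 110.98]
 [126.39 207.19]
 [129.15 206.09]
 [156.91 366.23]
 [377.47 152.26]
 [408.08 152.12]
 [ 92.56 436.8 ]]
```

View pics/c3.png

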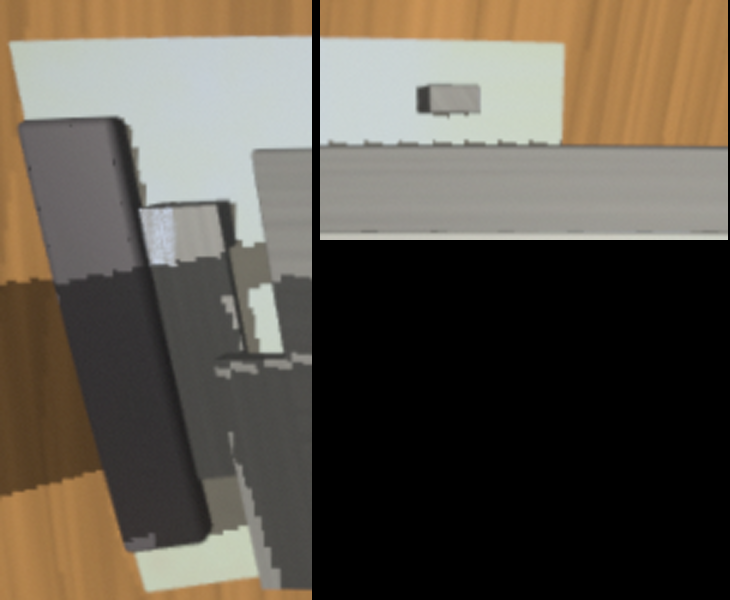

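```bash
sed -i 's/^SEAT=.*/SEAT=np.array([.5476,.248,.1]);YAW=.157;H=.0378/' h.py; python3 -c "
from h import *
print(where(),target(-.080,0,.025,17)[1],target(-.080,0,.004,17)[1])"
```

```text
(array([-70.1,  -3.5, 121.6]), array([ -0.5 , -17.14,  -0.27]), array([ 0. ,  0. , -4.6]), array([-0.06,  0.28, -0.04])) [ 0.0105 -0.0947  0.2242  0.0008  0.0014 -0.0023] [ 0.0106 -0.1102  0.2743  0.0008  0.0014 -0.0023]
```

```bash
python3 -m handwheel '[[0.005,-0.03,0.06,0,0.001,-0.002,-1],[0.01,-0.06,0.12,0.001,0.0014,-0.0023,-1],[0.0105,-0.08,0.18,0.001,0.0014,-0.0023,-1],[0.0105,-0.0947,0.2242,0.001,0.0014,-0.0023,-1],[0.0105,-0.0947,0.2242,0.001,0.0014,-0.0023,-1],[0.0105,-0.0947,0.2242,0.001,0.0014,-0.0023,-1]]'
python3 - <<'E'
from h import *
np.set_printoptions(precision=2,suppress=True)
print(where(),target(-.080,0,.004,17)[1])
p=eyes.camera_params('wrist');np.save('w4.npy',p,allow_pickle=True);im=snap('wrist','w4.png')
x0,y0=20,70
cv2.imwrite('pics/w4b.png',cv2.resize(im[y0:y0+200,x0:x0+265,::-1],None,fx=3,fy=3,interpolation=cv2.INTER_CUBIC))
s=monitor.get_state()
R=Ro.from_quat(s['tcp_rot']).as_matrix();L=R@np.array([[0,1,0],[1,0,0],[0,0,-1.]])
M=np.array([[88,75,5],[-88,75,5],[-104,30,5],[-104,-30,5]])/1000-[0,0,H]
print('lid',(proj('wrist',M@L.T+s['eef_pos'],p)+.5-[x0,y0])*3)
Z=Ro.from_euler('z',YAW).as_matrix()
Q=np.array([[-147,105,0],[123,105,0],[-92,50,18],[-92,50,12],[-92,-50,18],[55,77.5,22],[75,77.5,22],[-92,34,0]])/1000
print('warmer',(proj('wrist',Q@Z.T+SEAT,p)+.5-[x0,y0])*3)
E
```

```text
time: 8.75
eef_pos: [0.5568, 0.2505, 0.1933]
tcp_rot: [0.642, 0.752, 0.113, 0.097]
contact_force: [1.1, -0.5, -4.4]
opening: 0.146
finger_force: 79.6
(array([-78.8,   1. ,  26.5]), array([  0.07, -17.14,   0.04]), array([ 1.1, -0.5, -4.4]), array([-0.1 ,  0.34, -0.01])) [-0.   -0.02  0.05  0.   -0.    0.  ]
lid [[1328.21  160.84]
 [ 252.67  159.97]
 [ 208.24  421.82]
 [ 268.36  708.25]]
warmer [[-211.15    5.56]
 [1118.58   23.46]
 [ 139.09  307.35]
 [ 149.56  301.52]
 [ 239.96  763.27]
 [ 896.18  140.15]
 [ 981.24  140.23]
 [ 183.58  368.08]]
```

View pics/w4b.png

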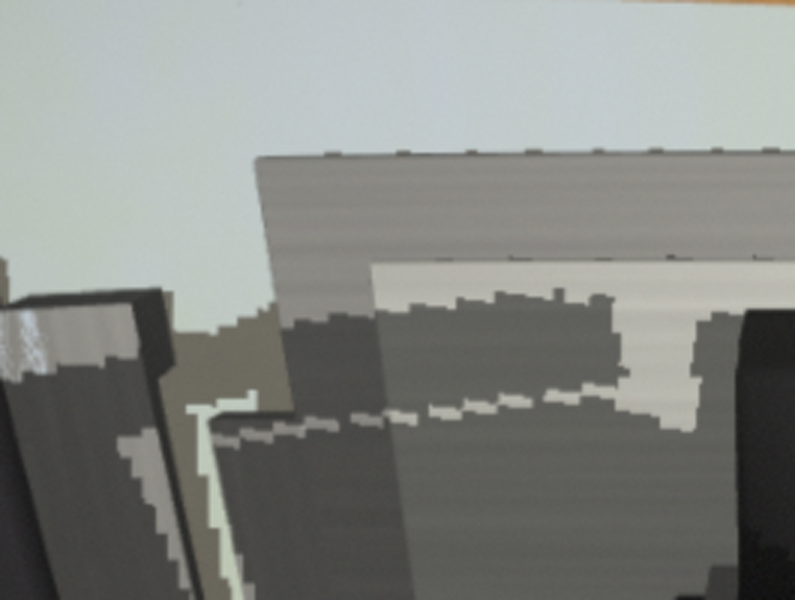

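```bash
python3 -c "
from h import *
print(where(),target(-.080,0.0005,.008,14)[1],target(-.080,0.0005,.003,13)[1])"
```

```text
(array([-78.6,   1. ,  26.8]), array([  0.07, -17.18,   0.05]), array([ 0.6,  0.1, -4.9]), array([-0.03,  0.35, -0.04])) [-0.0016 -0.0125  0.0585  0.0177 -0.0003  0.0003] [-0.0016 -0.0148  0.0751  0.0232 -0.0003  0.0003]
```

```bash
python3 -m handwheel '[[-0.0016,-0.006,0.03,0.009,0,0,-1],[-0.0016,-0.0125,0.0585,0.0177,0,0,-1],[-0.0016,-0.0145,0.068,0.021,0,0,-1],[-0.0016,-0.0148,0.0751,0.0232,0,0,-1],[-0.0016,-0.0148,0.0751,0.0232,0,0,-1]]'; python3 -c "
from h import *
print(where(),target(-.09,0.0005,.003,13)[1],target(-.1035,0.0005,.0025,13)[1])"
```

```text
time: 9.43
eef_pos: [0.5591, 0.2503, 0.1612]
tcp_rot: [0.645, 0.756, 0.085, 0.072]
contact_force: [0.4, 0.4, -4.7]
opening: 0.149
finger_force: 79.6
(array([-81.3,   0.3,   1.3]), array([  0.08, -12.8 ,   0.03]), array([ 0.4,  0.4, -4.7]), array([-0.01,  0.25,  0.02])) [ 0.0001 -0.0206 -0.01   -0.0011 -0.0002  0.0004] [ 0.0002 -0.0537 -0.0162 -0.0011 -0.0002  0.0004]
```

```bash
python3 -m handwheel '[[0,-0.01,-0.005,0,0,0,-1],[0,-0.02,-0.009,0,0,0,-1],[0,-0.03,-0.011,0,0,0,-1],[0,-0.04,-0.013,0,0,0,-1],[0,-0.04,-0.013,0,0,0,-1]]'
python3 - <<'E'
from h import *
np.set_printoptions(precision=2,suppress=True)
print(where(),target(-.1035,0.0005,.002,13)[1])
p=eyes.camera_params('wrist');im=snap('wrist','w5.png')
x0,y0=20,70
cv2.imwrite('pics/w5b.png',cv2.resize(im[y0:y0+200,x0:x0+265,::-1],None,fx=3,fy=3,interpolation=cv2.INTER_CUBIC))
E
```

```text
time: 10.05
eef_pos: [0.5421, 0.2476, 0.1629]
tcp_rot: [0.645, 0.756, 0.085, 0.072]
contact_force: [-0.8, -0.6, -4.5]
opening: 0.145
finger_force: 79.7
(array([-98.6,   0.4,   3. ]), array([  0.09, -12.82,   0.03]), array([-0.8, -0.6, -4.5]), array([-0.07,  0.24, -0.03])) [ 0.   -0.01 -0.   -0.   -0.    0.  ]
```

View pics/w5b.png

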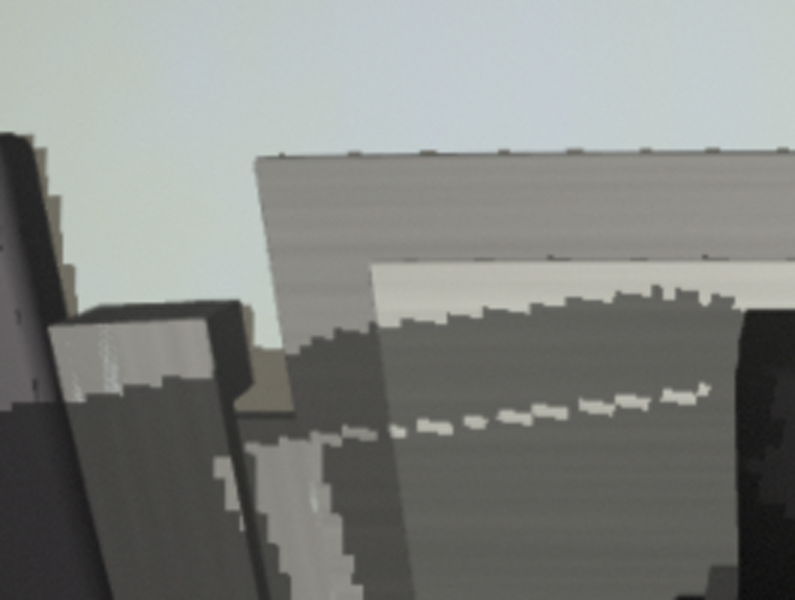

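The tongue is entering under the lip: the lip front is at about (237,410) and the tongue root at about (295,410), so it is roughly 6 mm in, as estimated. I'll go on.

```bash
python3 -m handwheel '[[0,-0.006,-0.001,0,0,0,-1],[0,-0.012,-0.002,0,0,0,-1],[0,-0.012,-0.002,0,0,0,-1],[0,-0.012,-0.002,0,0,0,-1]]'; python3 -c "
from h import *
print(where())
for t in (11,9,7):print(target(-.1037,0.0004,.0015,t)[1])"
```

```text
time: 10.6
eef_pos: [0.5377, 0.2469, 0.1627]
tcp_rot: [0.645, 0.756, 0.085, 0.072]
contact_force: [-1.0, -0.7, -4.9]
opening: 0.147
finger_force: 79.7
(array([-102.9,    0.3,    2.7]), array([  0.08, -12.83,   0.03]), array([-1. , -0.7, -4.9]), array([-0.09,  0.27, -0.02]))
[-0.0001  0.0004  0.0109  0.0102 -0.0002  0.0004]
[-0.0001  0.0032  0.0201  0.0213 -0.0002  0.0004]
[-0.0001  0.0057  0.0294  0.0324 -0.0001  0.0004]
```

```bash
python3 -m handwheel '[[0,0.0004,0.0109,0.0102,0,0,-1],[0,0.002,0.0155,0.0158,0,0,-1],[0,0.0032,0.0201,0.0213,0,0,-1],[0,0.0045,0.0248,0.0268,0,0,-1],[0,0.0057,0.0294,0.0324,0,0,-1],[0,0.0057,0.0294,0.0324,0,0,-1],[0,0.0057,0.0294,0.0324,0,0,-1]]'; python3 -c "
from h import *
print(where())
for t in (5,3,1,0,-1):print(target(-.1037,0.0004,.0005,t)[1])"
```

```text
time: 11.48
eef_pos: [0.5424, 0.2476, 0.1516]
tcp_rot: [0.648, 0.759, 0.046, 0.039]
contact_force: [0.6, 0.1, -4.0]
opening: 0.147
finger_force: 79.7
(array([-103.8,    0.3,    1.4]), array([ 0.08, -6.99,  0.02]), array([ 0.6,  0.1, -4. ]), array([-0.01,  0.11, -0.03]))
[-0.0001  0.0031  0.0115  0.011  -0.0001  0.0004]
[-0.0001  0.006   0.0207  0.0222 -0.0001  0.0004]
[-0.0001  0.0085  0.03    0.0333 -0.0001  0.0004]
[-0.0001  0.0096  0.0347  0.0388 -0.0001  0.0004]
[-0.0001  0.0106  0.0394  0.0444 -0.0001  0.0004]
```

```bash
python3 -m handwheel '[[0,0.0016,0.006,0.0055,0,0,-1],[0,0.0031,0.0115,0.011,0,0,-1],[0,0.0031,0.0115,0.011,0,0,-1]]'; python3 -c "
from h import *
print(where())"; python3 -m handwheel '[[0,0.0015,0.005,0.0055,0,0,-1],[0,0.003,0.0092,0.0111,0,0,-1],[0,0.003,0.0092,0.0111,0,0,-1]]'; python3 -c "
from h import *
print(where())
for t in (1,0,-1):print(target(-.1037,0.0004,.0003,t)[1])"
```

```text
time: 11.85
eef_pos: [0.5454, 0.2482, 0.1488]
tcp_rot: [0.648, 0.76, 0.034, 0.029]
contact_force: [-3.0, -0.7, 2.0]
opening: 0.148
finger_force: 80.6
(array([-102.4,    0.5,    1.8]), array([ 0.07, -5.16,  0.04]), array([-3. , -0.7,  2. ]), array([-0.04, -0.02,  0.01]))
time: 12.22
eef_pos: [0.5438, 0.2479, 0.1415]
tcp_rot: [0.649, 0.761, 0.018, 0.015]
contact_force: [-4.2, 0.1, -3.5]
opening: 0.149
finger_force: 79.8
(array([-105.9,    0.4,   -1. ]), array([ 0.07, -2.63,  0.01]), array([-4.2,  0.1, -3.5]), array([-0.01,  1.1 , -0.01]))
[-0.0002  0.0083  0.0045  0.0091 -0.0001  0.0004]
[-0.0002  0.0098  0.0091  0.0146 -0.0001  0.0004]
[-0.0002  0.0112  0.0137  0.0202 -0.0001  0.0004]
```

```bash
python3 -m handwheel '[[0,0.0013,0.0045,0.0055,0,0,-1],[0,0.0025,0.009,0.011,0,0,-1],[0,0.0025,0.009,0.011,0,0,-1]]'; python3 -c "
from h import *
print(where())"; python3 -m handwheel '[[0,0.001,0.004,0.0056,0,0,-1],[0,0.001,0.004,0.0056,0,0,-1],[0,0.001,0.004,0.0056,0,0,-1]]'; python3 -c "
from h import *
print(where())
for t in (1,0,-1):print(target(-.1037,0.0004,.0003,t)[1])"
```

```text
time: 12.6
eef_pos: [0.5464, 0.2482, 0.1385]
tcp_rot: [0.649, 0.761, 0.006, 0.005]
contact_force: [-1.5, 0.7, -9.2]
opening: 0.148
finger_force: 78.9
(array([-104.6,    0.2,   -0.9]), array([ 0.07, -0.89,  0.01]), array([-1.5,  0.7, -9.2]), array([0.07, 0.8 , 0.11]))
time: 12.98
eef_pos: [0.5475, 0.2485, 0.1388]
tcp_rot: [0.649, 0.761, 0.0, 0.0]
contact_force: [-2.0, 0.4, -5.9]
opening: 0.145
finger_force: 79.4
(array([-104. ,    0.4,    0.9]), array([ 0.07, -0.05,  0.02]), array([-2. ,  0.4, -5.9]), array([0.01, 0.69, 0.04]))
[-0.0002 -0.0009 -0.0028 -0.0053 -0.0001  0.0004]
[-0.0002  0.0008  0.0018  0.0003 -0.0001  0.0004]
[-0.0002  0.0024  0.0063  0.0059 -0.0001  0.0004]
```

```bash
python3 -m handwheel '[[0,0,0.0025,0.001,0,0,-1],[0,0,0.005,0.002,0,0,-1],[0,0,0.005,0.002,0,0,-1]]'
python3 - <<'E'
from h import *
print(where())
im=snap('wrist','w6.png'); cv2.imwrite('pics/w6b.png',cv2.resize(im[:,:,::-1],(800,600),interpolation=cv2.INTER_CUBIC))
E
```

```text
time: 13.35
eef_pos: [0.5483, 0.2486, 0.1378]
tcp_rot: [0.649, 0.761, -0.001, -0.001]
contact_force: [-1.6, -0.6, -1.8]
opening: 0.139
finger_force: 80.1
(array([-103.4,    0.4,    0.3]), array([0.08, 0.17, 0.02]), array([-1.6, -0.6, -1.8]), array([0.01, 0.43, 0.01]))
```

View pics/w6b.png

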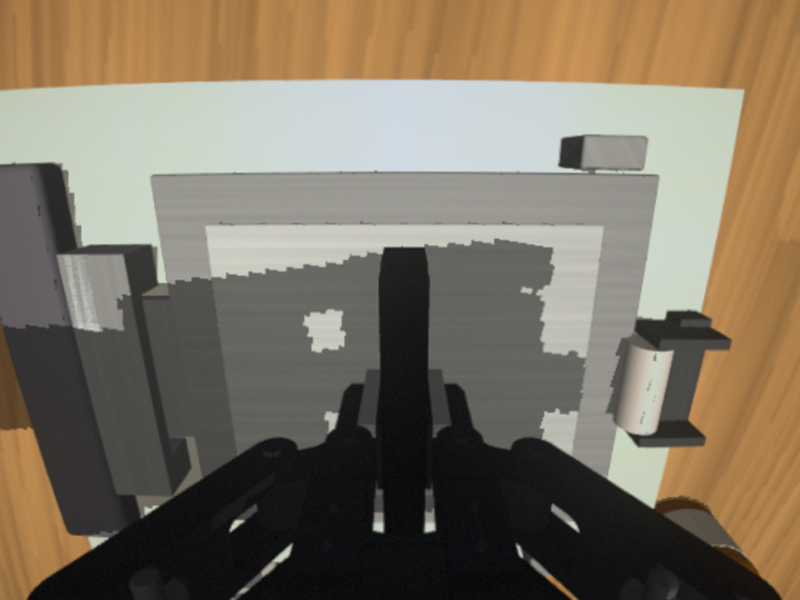

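The view shows the roller at (640,390) lying over the lid's +x edge, the lid between the ears (ear at 605,152), and the tongue under the lip. I'll press lightly once more, then release.

```bash
python3 -m handwheel '[[0,0,0.003,0,0,0,-1],[0,0,0.006,0,0,0,-1],[0,0,0.006,0,0,0,-1]]'; python3 -c "
from h import *
print(where())"; python3 -m handwheel '[[0,0,0,0,0,0,-0.6],[0,0,0,0,0,0,-0.5],[0,0,0,0,0,0,-0.4],[0,0,0,0,0,0,-0.2],[0,0,0,0,0,0,0],[0,0,0,0,0,0,0.2],[0,0,0,0,0,0,0.2],[0,0,0,0,0,0,0.2]]';  python3 -c "
from h import *
print(where())"
```

```text
time: 13.78
eef_pos: [0.5483, 0.2486, 0.1378]
tcp_rot: [0.649, 0.761, -0.001, -0.001]
contact_force: [-7.5, -1.9, 11.1]
opening: 0.145
finger_force: 81.7
(array([-103.3,    0.3,    0.4]), array([0.09, 0.21, 0.  ]), array([-7.5, -1.9, 11.1]), array([-0.29,  1.15, -0.02]))
time: 14.78
eef_pos: [0.5473, 0.2484, 0.1342]
tcp_rot: [0.649, 0.761, -0.002, -0.002]
contact_force: [-0.4, -0.5, -0.6]
opening: 0.603
finger_force: 0.0
(array([-104.5,    0.3,   -3. ]), array([0.08, 0.33, 0.01]), array([-0.4, -0.5, -0.6]), array([ 0.01,  0.02, -0.02]))
```

```bash
python3 -m handwheel '[[0,0,-0.04,0,0,0,0.2],[0,0,-0.1,0,0,0,0.2],[0,0,-0.2,0,0,0,0.2],[0,0,-0.3,0,0,0,0.2],[0,0,-0.38,0,0,0,0.2],[0,0,-0.38,0,0,0,0.2],[0,0,-0.38,0,0,0,0.2]]'
python3 - <<'E'
from h import *
np.set_printoptions(precision=1,suppress=True)
p=eyes.camera_params('wrist');im=snap('wrist','w7.png'); cv2.imwrite('pics/w7b.png',cv2.resize(im[:,:,::-1],(800,600),interpolation=cv2.INTER_CUBIC))
M=np.array([[88,75,5],[88,-75,5],[-88,-75,5],[-88,75,5]])/1000@Ro.from_euler('z',YAW).as_matrix().T+SEAT
print((proj('wrist',M,p)+.5)*1.4286-.5)
E
```

```text
time: 15.65
eef_pos: [0.5478, 0.2484, 0.2857]
tcp_rot: [0.649, 0.761, -0.002, -0.002]
contact_force: [-0.1, -0.4, -0.2]
opening: 0.598
finger_force: 0.0
[[539.2 166.6]
 [520.6 372.9]
 [288.6 372. ]
 [271.1 165.9]]
```

View pics/w7b.png

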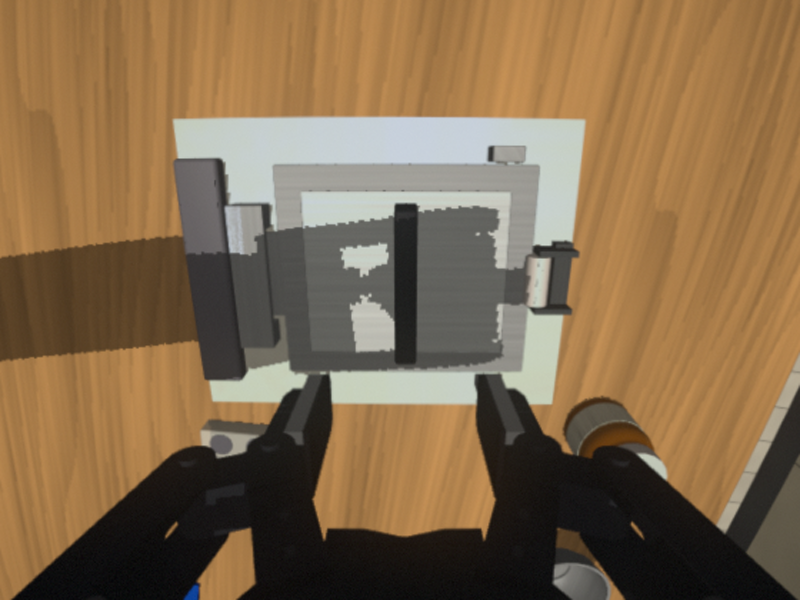

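The lid's corners at (538,166), (522,371), (290,372) and (274,166) match the predicted seated pose. The lid is flat and square, tucked under the lip, with the roller at (538,280) over its edge, and the bystanders haven't moved. I'm handing the job in.

```bash
python3 -c "
from plant import ctrl
print(ctrl.sign_off())"
```

```text
the job is handed in; nothing more can be done
None
```

The lid is on the warmer: tongue under the lip, pressed past the roller and lying flat between the guides. It has been released and the job was handed in at about 15.7 s; no verdict was returned.

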